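# Sweep spacer rings through the gate of a sorting tray

## Task

With the fingertips, sweep the three loose steel spacer rings one at a time through the gate in the sorting tray, letting each drop into the slot behind it before the next one enters the gate. Slide them along the tray floor, never pick one up, and leave the bolt, glue bottle, wooden offcut and screwdriver where they are.

Things in the scene. Friction and masses are not known exactly. Their poses are not given: they have to be found in the camera images.
- tray: Fixed plywood tray, 325 x 280 mm. Origin on the bench (world z=0) under the tray; x points from its back wall to the gate and slot (sweeping direction), y across, z up. Rings slide on its flat floor, 60 above the bench, bounded by the back wall at x=-160, side walls at y=-130 and 130 (walls rise 16 above the floor) and the gate fence at x=66 to 76 (rises 22). The floor ends at x=76.
- gate (a point): Middle of the gate at floor height: tray x=71, y=0; axes as the tray's. The gate is a gap 50 mm wide in the middle of the fence (y=-25 to 25), which is 10 thick; its ends are rounded posts 12 in diameter, 24 high. The rings drop over the floor's edge at the fence's far face (tray x=76).
- slot (a point): Middle of the slot's mouth at floor height: tray x=108, y=0; axes as the tray's. The slot is an open pocket behind the gate, 64 mm long (tray x=76 to 140), 90 wide (y=-45 to 45), 56 deep; its far wall at x=140 rises 16 above the floor.
- spacer0_mid (a point): Centre (half-way up) of a loose steel spacer ring, 36 outer diameter, 16 hole, 10 thick, about 60 g, lying flat on the tray floor at the start (so 5 above the floor); z is the ring's axis. The three rings are alike.
- spacer1_mid (a point): Centre (half-way up) of a loose steel spacer ring, 36 outer diameter, 16 hole, 10 thick, about 60 g, lying flat on the tray floor at the start (so 5 above the floor); z is the ring's axis. The three rings are alike.
- spacer2_mid (a point): Centre (half-way up) of a loose steel spacer ring, 36 outer diameter, 16 hole, 10 thick, about 60 g, lying flat on the tray floor at the start (so 5 above the floor); z is the ring's axis. The three rings are alike.
- bolt: Leave alone: loose hex bolt standing on its head on the tray's deck beside the slot, beyond the fence; head 24 across, 46 tall. Origin under its head.
- glue: Leave alone: white glue bottle on the bench, 52 in diameter, 100 tall. Origin under its centre.
- offcut: Leave alone: wooden offcut on the bench, 90 x 45 x 45. Origin under its centre.
- driver: Leave alone: screwdriver lying on the bench, 190 long. Origin under it.

How it is judged:
By the outcome, as a careful person would: the job done as asked, in the order asked, and still so for the second after the job is handed in, with the robot touching nothing.
It also fails if it takes over 61 s, if anything falls off the work surface, if the arm or the gripper's body presses on something with over 40 N, if the wrist force passes 120 N, or if a joint passes its speed limit or range.

## Robot

A 6-joint arm with a two-finger parallel gripper is mounted at the origin on the work surface. World frame = base frame: x ahead of the robot, y to its left, z up, the work surface at z = 0. Lengths are in mm, angles in rad, forces in N, time in s.
With the tool pointing down it reaches from about 350 to 775 mm from the base axis. Payload 7.3 kg.
Tool frame: the origin (TCP) lies between the finger pads; the fingertips stand 8 mm ahead of it and the grasp point (between the pads) lies 11 mm behind it; y points along the fingers, z is the direction in which the jaws open and shut, and the axes are right-handed (so a half turn about y gives the same grasp; the last joint's range is limited). The gripper opens to 92 mm and grips with 3 to 60 N. Pads are 19 mm wide; open, the fingers measure 130 mm over their backs; the gripper's body (75 mm by 190 mm) begins 47 mm behind the grasp point.
Start: joints at [-1.277, 0.342, 1.524, -0, 1.275, -0.146], TCP at [223.547, -475.048, 234.741] pointing down, gripper open.
Joint ranges: [-2.53, 2.53], [-0.77, 2.02], [0.04, 2.7], [-1, 4.14], [0.28, 2.66], [-3.11, 3.11]. Speed limits (rad/s): [2.57, 2.57, 3.14, 3.14, 3.14, 3.14].

## Interface

Orientations are given as [roll, pitch, yaw] about the fixed x, y, z axes, in that order (R = Rz(yaw) Ry(pitch) Rx(roll)).
In Python, from plant import bot, vision, job gives the robot as it stands. The module is installed in compiled form; this text tells all that it offers.
- The arm moves only by the tool arm_command, never from a script. Its argument "deltas" is a list of rows, each a list of 4 numbers: the shift along the tool's x, y, z in m, then the turn about the tool's y in degrees. In form: [[x, y, z, twist], ...]. A call has 1 to 5 rows; each row shifts and turns the commanded pose from where the row before left it, along the tool's axes as they then stand; what a row does not reach is not made up. A row lasts 1/10 s, in which the tool goes at most 50 mm and 8.59 degrees, less where a joint would pass 70% of its speed; a pose out of reach is approached as far as the arm can. A call is refused whole if a number of a shift passes 0.05 or a number of a turn 8.59, either way. A call with a gripper value outside its range is refused whole. "claw" is the closure in counts, from 0 (fully open) to 255 (shut), set as the call begins (left out, the last holds). The fingers move at their own pace and stop on an object; the grip force is fixed at half the most. Time passes only in rows, so rows that do not move let the fingers close. It gives the time, the measured TCP pose, the force and the opening at its end, in the units of the state.
- bot.get_obs(): the state, without advancing time (a new reading comes with each control period).
- vision.capture(name): name is "side" or "top"; returns a dict with "img" (400x640x3 uint8, red, green, blue), "camera_matrix" (3x3 intrinsics, pixels), "world_to_cam" (4x4, takes a point from world to camera coordinates). Camera axes: x right, y down, z forward; pixel columns grow to the right and rows downward; lengths in mm; the calibration is good to about 2 mm. A picture is of the moment at which its call begins. There is no depth.
- job.close_job(): hands the job in, once; it reports no verdict.
Trained networks look in a picture, given as the dict that the camera call returned (one of the last four; its "shot" number tells which), for a name from the list of things; names that differ only in an ending like _2 or _b are one class to them, and where a whole thing is asked for, a point or a joint stands for the part that bears it (a point fixed in the world has none). Each returns a list of dicts, best first, with "confidence" (0 to 1); they miss things now and then, are a little off and sometimes report something else, mostly with a low value. They report only what shows in the picture. A call takes as long as a camera call.
- vision.find_in(picture, name): "xyz" ([x, y, z] in mm, in the coordinates of the camera as it stood for that picture, good to about 4 mm: the middle of the surface that is visible of it).
- vision.regions_of(picture, name): "mask" (400x640 bool, what is visible of it).
The state is a dict: "time": time; "joint_positions": joint angles; "dq": joint speeds; "tau": joint torques, N m; "tool_pos": TCP position; "tcp_rot": TCP orientation; "contact_force": force on the tool from outside, world axes, zero at the start; "moment": the same for the moment, N m; "grip_width": finger opening in mm.
Only numpy, scipy, OpenCV 4.12 (cv2) and the standard library are available. Lean on these libraries where they do the work, as an engineer would, in place of code of your own. Each camera call takes 0.05 s, during which the arm holds its last target. There are 200 camera calls.

## Working session

There is one attempt and no reset: what is moved stays moved. The work goes in short steps, Python scripts to look and compute and a tool call to move; the robot and the scene stay as the last step left them, time stands still between calls to the robot, and variables do not carry over. Pictures are saved under pics/ and viewed, about 8 in all and at most 12, crops included, and the job is handed in when it is done.

Besides the shell and the picture viewer there is one more tool, called after ">>>" as name(argument=value, ...), one argument or row to a line, values as JSON. arm_command: Moves the arm, as the interface text tells. Its arguments: {"type":"object","properties":{"deltas":{"type":"array","items":{"type":"array","items":{"type":"number"}}},"claw":{"type":"number"}},"required":["deltas"]}

```bash
mkdir -p pics
cat > h.py <<'E'
import numpy as np, cv2
from plant import bot, vision, job
def toworld(p,xyz):
    T=np.linalg.inv(p["world_to_cam"]); return (T@np.r_[xyz,1])[:3]
def ray_z(p,uv,z):
    T=np.linalg.inv(p["world_to_cam"]); d=T[:3,:3]@np.linalg.inv(p["camera_matrix"])@np.r_[uv,1]; o=T[:3,3]
    return o+d*(z-o[2])/d[2]
def save(p,n): cv2.imwrite(f"pics/{n}.png",cv2.cvtColor(p["img"],cv2.COLOR_RGB2BGR))
E
python3 - <<'E'
from h import *
np.set_printoptions(precision=2,suppress=True)
o=bot.get_obs(); print(o["time"],o["tool_pos"],o["tcp_rot"],o["grip_width"])
for c in ("top","side"):
    p=vision.capture(c); save(p,c+"0")
    print(c,np.linalg.inv(p["world_to_cam"])[:3,3])
    for n in ("tray","spacer0_mid","bolt","glue","offcut","driver"):
        for d in vision.find_in(p,n)[:4]: print(n,round(d["confidence"],2),toworld(p,d["xyz"]))
    for d in vision.regions_of(p,"spacer0_mid"):
        v,u=np.nonzero(d["mask"]); print("reg",d["confidence"],u.mean(),v.mean(),len(u),ray_z(p,[u.mean(),v.mean()],68))
E
```

```text
0.0 [ 223.41 -474.63  234.05] [-1.57  0.   -2.7 ] 91.76538980640909
top [ 450.51  -17.99 1069.68]
tray 0.58 [564.56 -41.02  62.09]
tray 0.28 [625.7  400.48  42.04]
spacer0_mid 0.63 [ 615.75 -107.43   74.81]
bolt 0.62 [491.18  82.52  68.69]
glue 0.68 [377.91 367.93  66.03]
glue 0.27 [490.65  83.22  69.16]
offcut 0.82 [627.41 404.44  43.82]
offcut 0.33 [566.31 -36.94  62.17]
driver 0.7 [ 532.89 -437.79   23.19]
reg 0.56 362.7014925373134 169.0597014925373 134 [ 614.6  -107.08   68.  ]
side [201.74 610.48 915.43]
tray 0.83 [551.41  -8.8   60.19]
spacer0_mid 0.53 [ 616.46 -104.05   71.55]
bolt 0.67 [562.47 -82.53  68.63]
bolt 0.51 [487.8   94.31  73.32]
glue 0.64 [362.32 390.82  65.5 ]
glue 0.5 [ 615.06 -101.44   71.03]
offcut 0.9 [613.42 416.3   45.75]
driver 0.71 [ 527.75 -431.48   19.47]
reg 0.67 308.3360655737705 167.89344262295083 122 [ 614.01 -100.93   68.  ]
reg 0.36 312.117524235645 202.09217002237136 13410 [549.31  -3.47  68.  ]
```

View pics/top0.png

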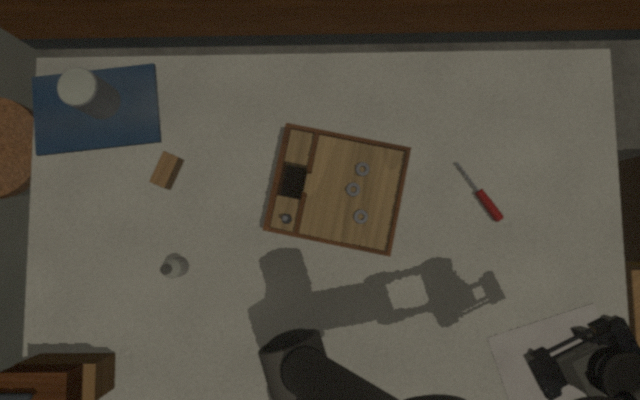

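View pics/side0.png

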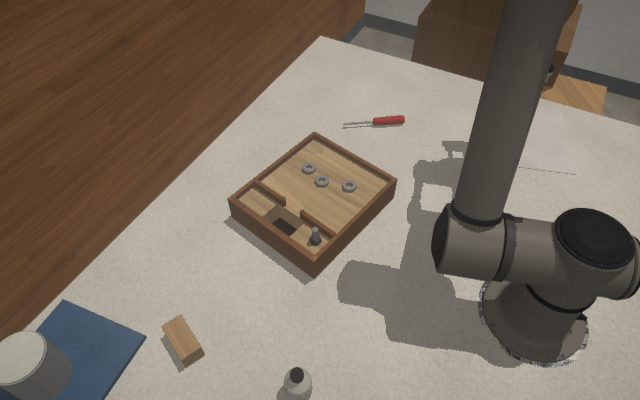

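The top view shows the tray, gate to the left (world +y): rings at (362,169), (353,189) and (361,216), the bolt at (286,217) and the dark slot at (292,182). The side view agrees, with rings at (308,168), (322,181) and (349,186) and the bolt at (316,235).

```bash
cat > m.py <<'E'
from h import *
from scipy.optimize import minimize
np.set_printoptions(precision=2,suppress=True)
def proj(p,P):
    P=np.atleast_2d(P); c=(p["world_to_cam"]@np.c_[P,np.ones(len(P))].T)[:3]; q=p["camera_matrix"]@c; return (q[:2]/q[2]).T
def t2w(t,P):
    P=np.atleast_2d(np.array(P,float)); c,s=np.cos(t[2]),np.sin(t[2])
    return np.c_[c*P[:,0]-s*P[:,1]+t[0], s*P[:,0]+c*P[:,1]+t[1], P[:,2]]
def w2t(t,P):
    P=np.atleast_2d(P); c,s=np.cos(t[2]),np.sin(t[2]); d=P[:,:2]-t[:2]
    return np.c_[c*d[:,0]+s*d[:,1], -s*d[:,0]+c*d[:,1]]
def blobs(p,t,z=70):
    """low-saturation blobs on the tray floor -> world positions of ring top centres"""
    q=proj(p,t2w(t,[[x,y,60] for x,y in((-152,-122),(-152,122),(60,122),(60,-122))]))
    m=np.zeros((400,640),np.uint8); cv2.fillConvexPoly(m,q.astype(np.int32),1)
    h=cv2.cvtColor(p["img"],cv2.COLOR_RGB2HSV); s=h[...,1].astype(int)
    b=((s<0.6*np.median(s[m>0]))&(m>0)).astype(np.uint8)
    b=cv2.morphologyEx(b,cv2.MORPH_CLOSE,np.ones((5,5)))
    n,_,st,ce=cv2.connectedComponentsWithStats(b)
    return [(st[i,4],ce[i],ray_z(p,ce[i],z)) for i in range(1,n) if st[i,4]>30]
E
cat > f.py <<'E'
from m import *
ps=[]
for c in("top","side"):
    p=vision.capture(c); r=vision.regions_of(p,"tray")
    print(c,[(round(d["confidence"],2),d["mask"].sum()) for d in r]); ps.append((p,r[0]["mask"]))
def sil(p,x):
    P=[[a,b,z] for a in(x[3],x[3]+325) for b in(-140,140) for z in(0,76)]
    h=cv2.convexHull(proj(p,t2w(x,P)).astype(np.float32))
    m=np.zeros((400,640),np.uint8); cv2.fillConvexPoly(m,(h*16).astype(np.int32),1,shift=4); return m>0
def cost(x): return -sum((sil(p,x)&m).sum()/(sil(p,x)|m).sum() for p,m in ps)
x0=np.array([552,-30,np.radians(80),-170.])
best=None
for a in(68,80,92,100):
    x=np.array([552,-30,np.radians(a),-170.])
    S=np.vstack([x]+[x+d for d in np.diag([15,15,.1])@np.eye(3,4)]) 
    f=lambda v:cost(np.r_[v,-170.])
    r=minimize(f,x[:3],method="Nelder-Mead",options=dict(initial_simplex=S[:,:3],maxiter=300))
    if best is None or r.fun<best.fun: best=r
t=best.x; print("tray",t,np.degrees(t[2]),best.fun); np.save("t.npy",t)
for (p,m),c in zip(ps,("top","side")):
    for n,ce,w in blobs(p,t): print(c,n,ce,w,w2t(t,w))
    im=cv2.cvtColor(p["img"],cv2.COLOR_RGB2BGR); K=4
    q=proj(p,t2w(t,[[0,0,60]]))[0].astype(int); u,v=q[0]-90,q[1]-75
    im=cv2.resize(im[v:v+150,u:u+180],None,fx=K,fy=K,interpolation=cv2.INTER_CUBIC)
    for L in ([[-160,-130,60],[-160,130,60],[66,130,60],[66,-130,60]],[[76,-45,60],[76,45,60],[140,45,60],[140,-45,60]],[[66,-25,60],[66,25,60],[76,25,60],[76,-25,60]],[[-170,-140,76],[-170,140,76],[155,140,76],[155,-140,76]]):
        a=((proj(p,t2w(t,L))-[u,v]+.5)*K).astype(np.int32); cv2.polylines(im,[a],True,(0,255,0),1)
    cv2.imwrite(f"pics/fit_{c}.png",im)
E
python3 f.py
```

```text
top [(0.56, np.int64(13847))]
side [(0.72, np.int64(13264))]
tray [566.5  -33.26   1.36] 77.72131433921723 -1.8934695207341263
top 155 [361.99 168.63] [ 615.39 -105.11   70.  ] [[-59.81 -63.06]]
top 147 [352.67 188.99] [563.68 -80.62  70.  ] [[-46.88  -7.32]]
top 157 [360.41 216.27] [494.43 -98.93  70.  ] [[-79.49  56.46]]
side 132 [308.7  167.95] [612.09 -99.54  70.  ] [[-55.06 -58.65]]
side 142 [321.37 180.43] [562.23 -76.13  70.  ] [[-42.79  -4.95]]
side 134 [348.95 185.49] [492.77 -93.71  70.  ] [[-74.75  59.18]]
```

View pics/fit_top.png

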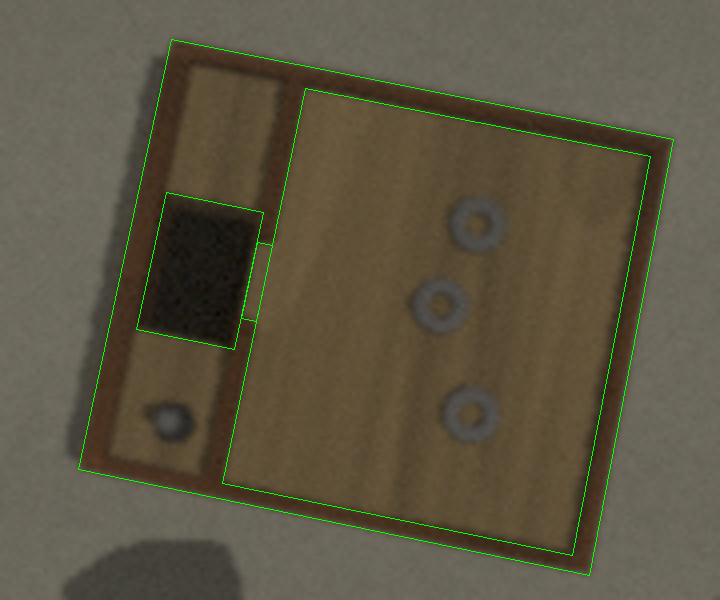

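View pics/fit_side.png

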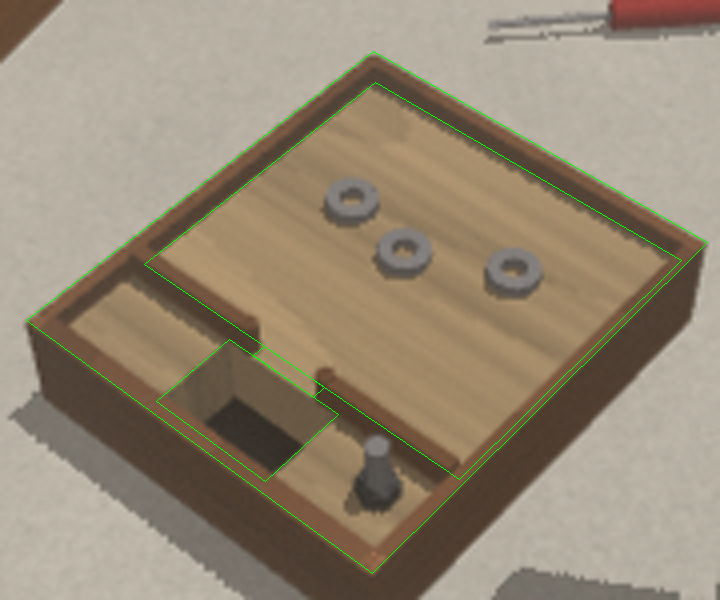

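The fit matches the walls, slot rim and gate posts in both views. Top crop: rings at (478,224), (441,305), (470,414) and bolt at (172,421). In tray coordinates the rings are at about (-59,-62), (-46,-7) and (-79,57). I'll sweep the middle one first, with the fingers set about 18 mm apart as a two-point cradle.

>>> arm_command(
  deltas=[
    [0,0,0,-8.5],
    [0,0,0,-8.5],
    [0,0,0,-8.5],
    [0,0,0,-8.5],
    [0,0,0,-8.5],
  ],
  claw=205,
)

```text
time: 1.5
tool_pos: [223.6, -475.0, 234.7]
tcp_rot: [-1.571, -0.0, -1.954]
contact_force: [0.4, 0.4, -0.1]
grip_width: 56.2
```

>>> arm_command(
  deltas=[
    [0,0,0,-8.5],
    [0,0,0,-1.1],
    [-0.02,0,0.012,0],
    [-0.035,0,0.021,0],
    [-0.035,0,0.021,0],
  ],
)

```text
time: 2.0
tool_pos: [296.4, -398.5, 234.6]
tcp_rot: [-1.571, 0.0, -1.798]
contact_force: [0.6, -0.5, 0.7]
grip_width: 19.5
```

>>> arm_command(
  deltas=[
    [-0.035,0,0.021,0],
    [-0.035,0,0.021,0],
    [-0.035,0,0.021,0],
    [-0.035,0,0.021,0],
    [-0.035,0,0.021,0],
  ],
)

```text
time: 2.5
tool_pos: [437.9, -250.1, 234.9]
tcp_rot: [-1.57, -0.0, -1.796]
contact_force: [-0.1, -0.7, -0.3]
grip_width: 17.9
```

>>> arm_command(
  deltas=[
    [-0.035,0.01,0.021,0],
    [-0.035,0.02,0.021,0],
    [-0.035,0.02,0.021,0],
    [-0.02,0.02,0.01,0],
    [0,0,0,0],
  ],
)

```text
time: 3.0
tool_pos: [535.6, -142.7, 161.8]
tcp_rot: [-1.576, 0.001, -1.792]
contact_force: [-0.8, -0.5, 0.0]
grip_width: 17.9
```

```bash
cat > st.py <<'E'
from m import *
import sys
def state(tx=None,ty=None,tz=71.5,ang=0):
    t=np.load("t.npy"); o=bot.get_obs(); P=np.array(o["tool_pos"]); yaw=o["tcp_rot"][2]
    a=np.degrees(yaw-t[2])+180; a=(a+180)%360-180   # tool -x relative to tray x
    print("t %.2f"%o["time"],"tray xy",w2t(t,P)[0],"z %.1f"%P[2],"ang %.1f"%a,"grip %.1f"%o["grip_width"],"F",np.array(o["contact_force"]))
    if tx is not None:
        d=t2w(t,[[tx,ty,tz]])[0]-P; c,s=np.cos(yaw),np.sin(yaw)
        print("move tool x %.4f y %.4f z %.4f  twist %.1f"%((c*d[0]+s*d[1])/1e3,-d[2]/1e3,(-s*d[0]+c*d[1])/1e3,a-ang))
if __name__=="__main__": state(*map(float,sys.argv[1:]))
E
python3 st.py -82 -7
```

```text
t 3.00 tray xy [-113.47    6.94] z 161.8 ang -0.4 grip 17.9 F [-0.81 -0.5   0.01]
move tool x -0.0316 y 0.0903 z 0.0137  twist -0.4
```

>>> arm_command(
  deltas=[
    [-0.016,0.02,0.007,-0.3],
    [-0.015,0.02,0.007,0],
    [0,0.02,0,0],
    [0,0.01,0,0],
    [0,0,0,0],
  ],
)

```text
time: 3.5
tool_pos: [555.1, -119.0, 94.0]
tcp_rot: [-1.573, -0.0, -1.789]
contact_force: [-0.4, -0.5, 0.9]
grip_width: 17.8
```

```bash
python3 st.py -82 -7
python3 - <<'E'
from m import *
for c in("top","side"):
    p=vision.capture(c);t=np.load("t.npy");im=cv2.cvtColor(p["img"],cv2.COLOR_RGB2BGR)
    q=proj(p,t2w(t,[[0,0,60]]))[0].astype(int);u,v=q[0]-90,q[1]-75
    a=cv2.resize(im[v:v+150,u:u+180],None,fx=2.2,fy=4,interpolation=2) if 0 else cv2.resize(im[v:v+150,u:u+180],(396,330),interpolation=2)
    b=a if c=="top" else np.hstack([b,a])
cv2.imwrite("pics/c1.png",b)
E
```

```text
t 3.50 tray xy [-86.21  -7.08] z 94.0 ang -0.2 grip 17.8 F [-0.39 -0.53  0.93]
move tool x -0.0042 y 0.0225 z -0.0001  twist -0.2
```

View pics/c1.png

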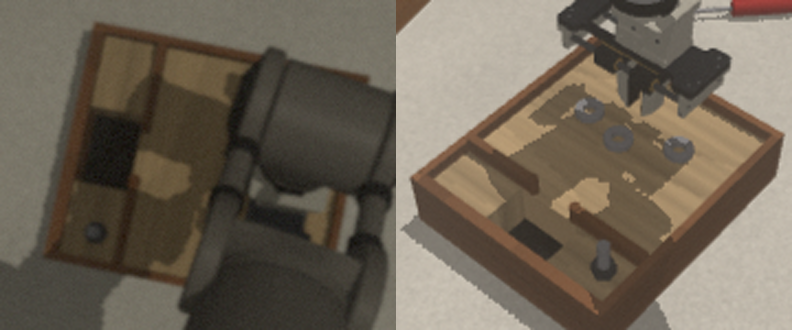

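The side half shows the fingers just behind the middle ring (618,138). The outer rings at (588,110) and (678,150) are clear; the top view is hidden by the arm. Next I descend and start the sweep.

>>> arm_command(
  deltas=[
    [0,0.01,0,0],
    [0,0.009,0,0],
    [0,0,0,0],
    [0,0,0,0],
  ],
)

```text
time: 4.0
tool_pos: [555.9, -118.4, 75.5]
tcp_rot: [-1.571, 0.0, -1.787]
contact_force: [0.3, -0.2, -0.4]
grip_width: 18.2
```

```bash
python3 st.py 0 0
```

```text
t 4.00 tray xy [-85.42  -7.71] z 75.5 ang -0.1 grip 18.2 F [ 0.31 -0.17 -0.38]
move tool x -0.0854 y 0.0040 z -0.0079  twist -0.1
```

>>> arm_command(
  deltas=[
    [0,0.0035,0,0],
    [-0.006,0,-0.0005,0],
    [-0.01,0,-0.001,0],
    [-0.012,0,-0.0012,0],
    [-0.012,0,-0.0012,0],
  ],
)

```text
time: 4.5
tool_pos: [560.9, -77.1, 72.3]
tcp_rot: [-1.571, 0.0, -1.787]
contact_force: [1.0, -0.6, 0.2]
grip_width: 18.4
```

>>> arm_command(
  deltas=[
    [-0.012,0,-0.0012,0],
    [-0.012,0,-0.0012,0],
    [-0.012,0,-0.0012,0],
    [-0.008,0,-0.0006,0],
    [0,0,0,0],
  ],
)

```text
time: 5.0
tool_pos: [566.3, -33.4, 72.2]
tcp_rot: [-1.571, 0.0, -1.786]
contact_force: [-0.5, -0.8, 0.1]
grip_width: 17.7
```

```bash
cat > look.py <<'E'
from m import *
import sys
t=np.load("t.npy"); p=vision.capture("side")
for n,ce,w in blobs(p,t,66): print(n,ce,w2t(t,w)[0])
for d in vision.find_in(p,"spacer0_mid"): print("net %.2f"%d["confidence"],w2t(t,toworld(p,d["xyz"]))[0])
im=cv2.cvtColor(p["img"],cv2.COLOR_RGB2BGR); q=proj(p,t2w(t,[[0,0,60]]))[0].astype(int);u,v=q[0]-90,q[1]-75
cv2.imwrite(f"pics/{sys.argv[1]}.png",cv2.resize(im[v:v+150,u:u+180],(600,500),interpolation=2))
E
python3 st.py 38 0; python3 look.py c2
```

```text
t 5.00 tray xy [-0.16  0.21] z 72.2 ang -0.0 grip 17.7 F [-0.52 -0.81  0.11]
move tool x -0.0382 y 0.0007 z 0.0002  twist -0.0
2482 [319.31 173.06] [-61.95 -28.14]
```

View pics/c2.png

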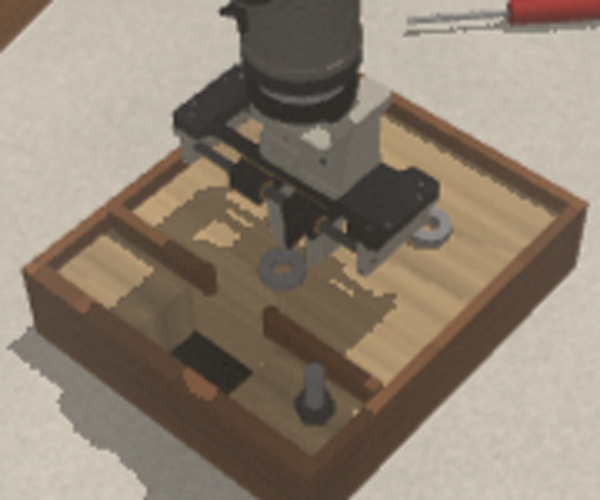

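The ring (282,268 in the crop) sits in the cradle, in line with the gate between the posts at (212,280) and (268,318). Carry on to the gate, close the fingers and push through.

>>> arm_command(
  deltas=[
    [-0.008,0,0,0],
    [-0.01,0,0,0],
    [-0.01,0,0,0],
    [-0.008,0,0,0],
    [0,0,0,0],
  ],
)

```text
time: 5.6
tool_pos: [574.1, 1.9, 72.2]
tcp_rot: [-1.571, 0.0, -1.786]
contact_force: [0.1, -0.4, 1.1]
grip_width: 17.8
```

>>> arm_command(
  deltas=[
    [0,0,0,0],
    [0,0,0,0],
    [0,0,0,0],
    [0,0,0,0],
  ],
  claw=255,
)

```text
time: 6.0
tool_pos: [573.9, 0.2, 72.3]
tcp_rot: [-1.571, -0.0, -1.788]
contact_force: [-0.2, -0.6, 0.2]
grip_width: 0.3
```

```bash
python3 st.py 62 0; python3 look.py c3
```

```text
t 6.00 tray xy [34.28 -0.12] z 72.3 ang -0.1 grip 0.3 F [-0.16 -0.55  0.19]
move tool x -0.0277 y 0.0008 z -0.0002  twist -0.1
2621 [311.91 177.49] [-37.63 -32.47]
```

View pics/c3.png

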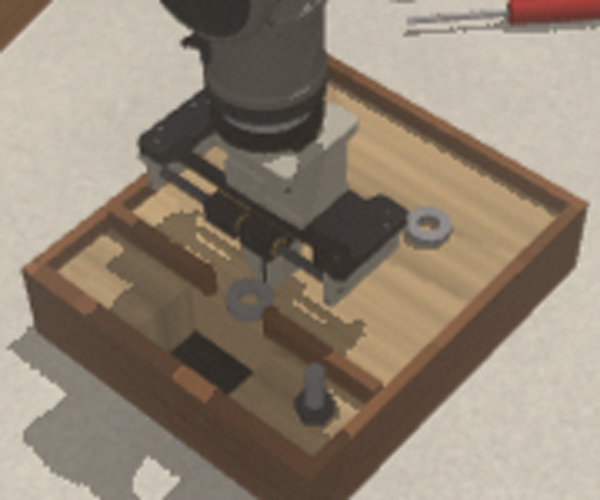

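The ring (250,300) is at the gate mouth, between the posts. Push it through.

>>> arm_command(
  deltas=[
    [-0.006,0,0,0],
    [-0.008,0,0,0],
    [-0.008,0,0,0],
    [-0.008,0,0,0],
    [0,0,0,0],
  ],
)

```text
time: 6.6
tool_pos: [580.5, 31.3, 72.2]
tcp_rot: [-1.571, 0.0, -1.786]
contact_force: [-0.5, -0.5, -1.4]
grip_width: 0.1
```

>>> arm_command(
  deltas=[
    [0,0,0,0],
    [0,0,0,0],
    [0,0,0,0],
  ],
)

```text
time: 6.9
tool_pos: [580.3, 29.6, 72.2]
tcp_rot: [-1.571, -0.0, -1.788]
contact_force: [0.8, 0.8, 0.2]
grip_width: 0.5
```

```bash
python3 st.py 62 0; python3 look.py c4
```

```text
t 6.90 tray xy [64.35 -0.13] z 72.2 ang -0.1 grip 0.5 F [0.84 0.76 0.22]
move tool x 0.0023 y 0.0007 z -0.0001  twist -0.1
2415 [301.16 183.14] [ -5.07 -40.43]
136 [349.03 185.49] [-77.82  57.3 ]
```

View pics/c4.png

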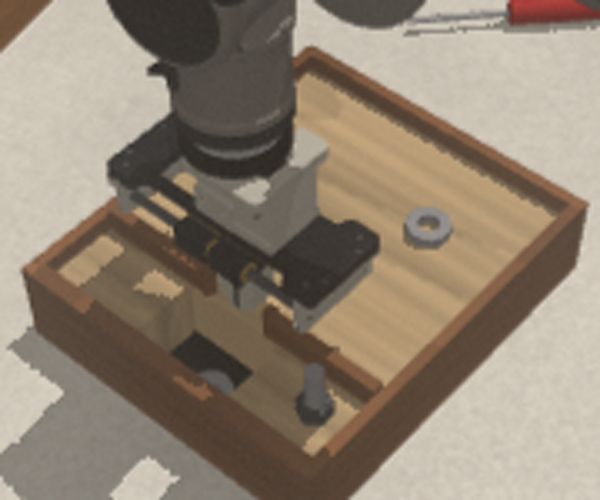

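The first ring is in the slot, seen at (215,380), and the bolt is unmoved. For the second ring at (-78,57) I'll lift, open the cradle and turn it 30°.

>>> arm_command(
  deltas=[
    [0,-0.02,0,0],
    [0,-0.03,0,0],
    [0.03,-0.01,0,7.5],
    [0.03,0,0,7.5],
    [0.03,0,0,7.5],
  ],
)

```text
time: 7.5
tool_pos: [550.0, -55.5, 132.8]
tcp_rot: [-1.569, 0.0, -2.185]
contact_force: [-0.8, -0.2, -0.7]
grip_width: 0.4
```

>>> arm_command(
  deltas=[
    [0.03,0,0,7.5],
    [0,0,0,0],
    [0,0,0,0],
    [0,0,0,0],
  ],
  claw=205,
)

```text
time: 7.9
tool_pos: [533.2, -78.4, 132.3]
tcp_rot: [-1.57, 0.0, -2.309]
contact_force: [0.1, 0.6, 0.2]
grip_width: 17.7
```

```bash
python3 st.py -110 75.5 100 -30;  python3 look.py c5
```

```text
t 7.90 tray xy [-51.21  22.94] z 132.3 ang -30.0 grip 17.7 F [0.09 0.63 0.18]
move tool x 0.0772 y 0.0323 z -0.0161  twist -0.0
689 [337.49 162.3 ] [-123.1   -16.87]
129 [308.61 167.81] [-58.14 -61.76]
137 [348.98 185.5 ] [-77.73  57.21]
```

>>> arm_command(
  deltas=[
    [0.02,0,-0.004,0],
    [0.03,0,-0.006,0],
    [0.027,0,-0.006,0],
    [0,0.015,0,0],
    [0,0.02,0,0],
  ],
)

```text
time: 8.5
tool_pos: [469.7, -125.2, 97.8]
tcp_rot: [-1.568, 0.001, -2.31]
contact_force: [0.2, 0.4, 0.5]
grip_width: 18.2
```

>>> arm_command(
  deltas=[
    [0,0.015,0,0],
    [0,0.01,0,0],
    [0,0,0,0],
    [0,0,0,0],
  ],
)

```text
time: 8.9
tool_pos: [469.4, -124.8, 72.5]
tcp_rot: [-1.57, 0.0, -2.31]
contact_force: [0.2, -0.2, 0.7]
grip_width: 17.8
```

```bash
python3 st.py -4 13 72 -30; python3 look.py c6
```

```text
t 8.90 tray xy [-110.09   75.42] z 72.5 ang -30.1 grip 17.8 F [ 0.24 -0.16  0.7 ]
move tool x -0.1231 y 0.0005 z 0.0008  twist -0.1
128 [308.48 167.77] [-58.02 -62.13]
620 [363.51 180.66] [-114.94   75.27]
net 0.49 [-54.17 -61.45]
```

View pics/c6.png

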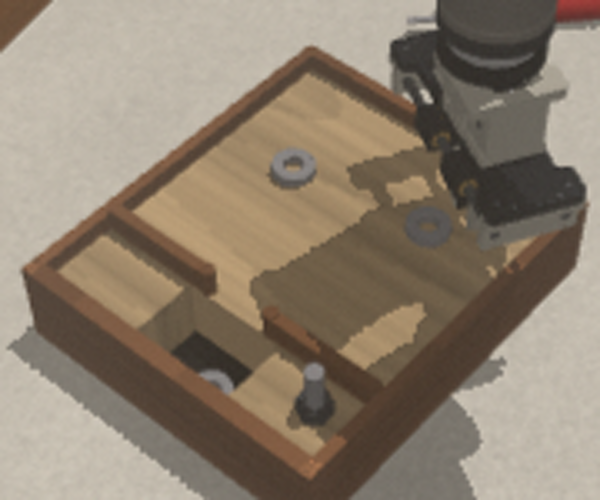

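The fingers are behind the second ring (428,226). The first ring shows in the slot at (215,382) and the third is at (293,167). Sweep diagonally to the gate axis.

>>> arm_command(
  deltas=[
    [-0.006,0,0,0],
    [-0.01,0,0,0],
    [-0.012,0,0,0],
    [-0.012,0,0,0],
    [-0.012,0,0,0],
  ],
)

```text
time: 9.5
tool_pos: [504.9, -85.6, 72.3]
tcp_rot: [-1.57, 0.0, -2.31]
contact_force: [-0.4, -1.1, 1.2]
grip_width: 18.0
```

>>> arm_command(
  deltas=[
    [-0.012,0,0,0],
    [-0.012,0,0,0],
    [-0.012,0,0,0],
    [-0.012,0,0,0],
    [-0.012,0,0,0],
  ],
)

```text
time: 10.0
tool_pos: [545.1, -41.5, 72.2]
tcp_rot: [-1.571, -0.0, -2.311]
contact_force: [-0.2, -1.0, 1.2]
grip_width: 18.1
```

>>> arm_command(
  deltas=[
    [-0.009,0,0,0],
    [-0.005,0,0,0],
    [0,0,0,0],
    [0,0,0,0],
  ],
)

```text
time: 10.4
tool_pos: [553.8, -31.9, 72.1]
tcp_rot: [-1.571, -0.0, -2.311]
contact_force: [0.9, -0.6, 0.1]
grip_width: 17.8
```

```bash
python3 st.py -1 12.5 72 -30
```

```text
t 10.40 tray xy [-1.42 12.73] z 72.1 ang -30.1 grip 17.8 F [ 0.87 -0.59  0.1 ]
move tool x -0.0005 y 0.0001 z -0.0000  twist -0.1
```

Back off, straighten the fingers, and check where the ring is.

>>> arm_command(
  deltas=[
    [0.012,0,0,0],
    [0.02,0,0,0],
    [0,0,0,-7.5],
    [0,0,0,-7.5],
    [0,0,0,-7.5],
  ],
)

```text
time: 10.9
tool_pos: [531.4, -56.6, 72.3]
tcp_rot: [-1.571, -0.0, -1.914]
contact_force: [0.8, 0.1, 0.7]
grip_width: 17.9
```

>>> arm_command(
  deltas=[
    [0,0,0,-7.5],
    [0,0,0,0],
    [0,0,0,0],
  ],
)

```text
time: 11.2
tool_pos: [531.8, -56.1, 72.3]
tcp_rot: [-1.571, -0.0, -1.791]
contact_force: [0.1, 0.7, 0.2]
grip_width: 18.5
```

```bash
cat > ring.py <<'E'
from m import *
# grey-ring template search near a tray point: median-luma-normalised, hue-based (shadow-tolerant)
import sys
t=np.load("t.npy"); p=vision.capture("side"); x0,y0=map(float,sys.argv[1:3])
h=cv2.cvtColor(p["img"],cv2.COLOR_RGB2HSV); s=cv2.GaussianBlur(h[...,1],(0,0),.7).astype(np.float32)
th=np.linspace(0,2*np.pi,48,endpoint=False)
def samp(cx,cy,r,z):
    q=proj(p,t2w(t,np.c_[cx+r*np.cos(th),cy+r*np.sin(th),np.full(48,z)])).astype(np.float32)
    return cv2.remap(s,q[None,:,0],q[None,:,1],1).mean()
best=sorted((samp(x0+a,y0+b,13,70)-.5*samp(x0+a,y0+b,2,66)-.5*samp(x0+a,y0+b,24,61),x0+a,y0+b) for a in range(-20,21) for b in range(-20,21))
print("ring",np.array(best[:15]).mean(0))
for d in vision.find_in(p,"spacer0_mid"): print("net %.2f"%d["confidence"],w2t(t,toworld(p,d["xyz"]))[0])
E
python3 st.py -15 0; python3 ring.py -58 -62; python3 ring.py 21 0
```

```text
t 11.20 tray xy [-29.73  28.99] z 72.3 ang -0.4 grip 18.5 F [0.14 0.67 0.25]
move tool x -0.0149 y 0.0008 z 0.0289  twist -0.4
ring [-21.88 -53.   -59.8 ]
ring [-52.9   21.53  -0.87]
```

>>> arm_command(
  deltas=[
    [0,0,0.015,-0.3],
    [0,0,0.014,0],
    [-0.008,0,0,0],
    [-0.012,0,0,0],
    [-0.012,0,0,0],
  ],
)

```text
time: 11.9
tool_pos: [566.7, -29.1, 72.0]
tcp_rot: [-1.572, -0.0, -1.782]
contact_force: [0.5, -0.6, 0.8]
grip_width: 17.7
```

>>> arm_command(
  deltas=[
    [-0.012,0,0,0],
    [-0.012,0,0,0],
    [-0.008,0,0,0],
    [-0.003,0,0,0],
    [0,0,0,0],
  ],
)

```text
time: 12.4
tool_pos: [574.8, 4.3, 72.2]
tcp_rot: [-1.571, -0.0, -1.781]
contact_force: [0.8, 0.5, 0.4]
grip_width: 18.0
```

>>> arm_command(
  deltas=[
    [0,0,0,0],
    [0,0,0,0],
    [0,0,0,0],
    [0,0,0,0],
  ],
  claw=255,
)

```text
time: 12.8
tool_pos: [574.7, 3.5, 72.2]
tcp_rot: [-1.571, -0.0, -1.782]
contact_force: [0.0, -0.0, 0.5]
grip_width: 0.8
```

```bash
python3 st.py 62 0; python3 look.py c7;python3 ring.py 62 0
```

```text
t 12.80 tray xy [37.64 -0.16] z 72.2 ang 0.2 grip 0.8 F [ 0.04 -0.01  0.46]
move tool x -0.0244 y 0.0007 z -0.0001  twist 0.2
2471 [308.78 177.65] [-31.99 -38.23]
ring [-56.   66.6  -1.4]
```

View pics/c7.png

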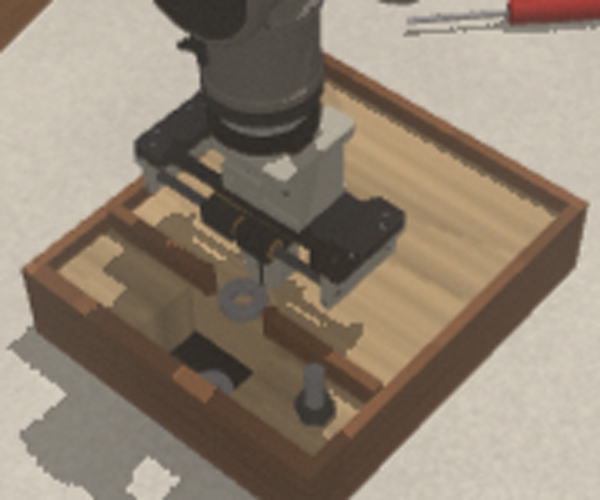

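The second ring (242,299) is centred in the gate and the first is still in the slot (215,381). Push it through, then lift and turn +30° for the third.

>>> arm_command(
  deltas=[
    [-0.006,0,0,0],
    [-0.007,0,0,0],
    [-0.007,0,0,0],
    [-0.007,0,0,0],
    [0,0,0,0],
  ],
)

```text
time: 13.5
tool_pos: [580.6, 31.5, 72.2]
tcp_rot: [-1.571, 0.0, -1.781]
contact_force: [-0.1, -0.2, 0.7]
grip_width: 0.3
```

>>> arm_command(
  deltas=[
    [0,0,0,0],
    [0,0,0,0],
    [0,0,0,0],
  ],
)

```text
time: 13.8
tool_pos: [580.4, 30.0, 72.2]
tcp_rot: [-1.571, -0.0, -1.782]
contact_force: [0.5, -0.7, -1.4]
grip_width: 0.4
```

```bash
python3 st.py 62 0
cat > slot.py <<'E'
from m import *
t=np.load("t.npy"); p=vision.capture("side")
# look at gate/slot vicinity: networks for rings, everything above 0.2
for d in vision.regions_of(p,"spacer0_mid"):
    v,u=np.nonzero(d["mask"])
    if len(u)<1000: print("reg %.2f"%d["confidence"],len(u),w2t(t,ray_z(p,[u.mean(),v.mean()],66))[0],"z20",w2t(t,ray_z(p,[u.mean(),v.mean()],20))[0])
q=proj(p,t2w(t,[[92,0,60]]))[0].astype(int); 
cv2.imwrite("pics/slot.png",cv2.resize(cv2.cvtColor(p["img"],4)[q[1]-35:q[1]+35,q[0]-45:q[0]+45],None,fx=6,fy=6,interpolation=2))
E
python3 slot.py
```

```text
t 13.80 tray xy [64.73 -0.1 ] z 72.2 ang 0.2 grip 0.4 F [ 0.48 -0.7  -1.42]
move tool x 0.0027 y 0.0007 z -0.0001  twist 0.2
```

View pics/slot.png

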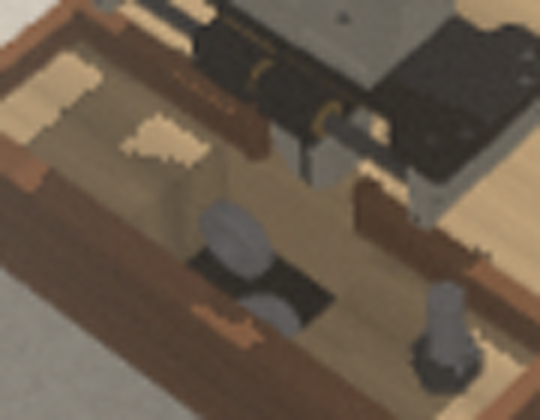

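The second ring is in the slot, tilted at (235,240) in this crop, beside the first at (270,312). The bolt (445,335) is untouched. On to the third ring.

>>> arm_command(
  deltas=[
    [0,-0.02,0,0],
    [0,-0.03,0,0],
    [0.03,-0.01,0,-7.6],
    [0.03,0,0,-7.6],
    [0.03,0,0,-7.6],
  ],
)

```text
time: 14.4
tool_pos: [573.1, -59.9, 132.9]
tcp_rot: [-1.57, -0.001, -1.378]
contact_force: [0.4, 0.6, 0.1]
grip_width: 0.3
```

>>> arm_command(
  deltas=[
    [0.03,0,0,-7.6],
    [0.02,0,0,-7.4],
    [0,0,0,0],
    [0,0,0,0],
  ],
  claw=205,
)

```text
time: 14.8
tool_pos: [584.9, -107.6, 132.0]
tcp_rot: [-1.571, 0.001, -1.126]
contact_force: [-0.3, 1.0, -0.4]
grip_width: 17.7
```

```bash
python3 st.py -87 -84 100 38;  python3 look.py c8
```

```text
t 14.80 tray xy [-68.69 -33.79] z 132.0 ang 37.8 grip 17.7 F [-0.27  0.96 -0.37]
move tool x 0.0452 y 0.0320 z 0.0285  twist -0.2
92 [312.4  148.17] [-120.83 -103.05]
52 [326.08 151.17] [-136.02  -67.1 ]
129 [308.61 167.81] [-58.14 -61.76]
net 0.50 [-53.77 -61.25]
```

Third ring unmoved at (-58,-62).

>>> arm_command(
  deltas=[
    [0.015,0,0.01,0],
    [0.015,0,0.01,0],
    [0.015,0,0.0085,0],
    [0,0.015,0,0],
    [0,0.02,0,0],
  ],
)

```text
time: 15.4
tool_pos: [631.3, -134.9, 97.8]
tcp_rot: [-1.569, -0.002, -1.123]
contact_force: [0.2, -0.1, 1.0]
grip_width: 18.1
```

>>> arm_command(
  deltas=[
    [0,0.015,0,0],
    [0,0.01,0,0],
    [0,0,0,0],
    [0,0,0,0],
  ],
)

```text
time: 15.8
tool_pos: [630.7, -135.2, 72.7]
tcp_rot: [-1.57, -0.0, -1.122]
contact_force: [0.2, 0.0, 0.1]
grip_width: 17.9
```

```bash
python3 st.py 0.7 -15.5 72 38;  python3 look.py c9
```

```text
t 15.80 tray xy [-86.   -84.42] z 72.7 ang 38.0 grip 17.9 F [0.23 0.02 0.14]
move tool x -0.1108 y 0.0007 z -0.0010  twist -0.0
363 [310.44 157.49] [-90.19 -83.41]
net 0.67 [-56.44 -63.13]
```

>>> arm_command(
  deltas=[
    [-0.006,0,0,0],
    [-0.01,0,0,0],
    [-0.012,0,0,0],
    [-0.012,0,0,0],
    [-0.012,0,0,0],
  ],
)

```text
time: 16.4
tool_pos: [607.4, -87.6, 72.5]
tcp_rot: [-1.57, -0.0, -1.122]
contact_force: [-0.1, 0.0, 1.0]
grip_width: 17.8
```

>>> arm_command(
  deltas=[
    [-0.012,0,0,0],
    [-0.012,0,0,0],
    [-0.012,0,0,0],
    [-0.012,0,0,0],
    [-0.008,0,0,0],
  ],
)

```text
time: 16.9
tool_pos: [583.0, -37.2, 72.2]
tcp_rot: [-1.571, 0.0, -1.122]
contact_force: [0.6, -1.4, 1.2]
grip_width: 18.1
```

>>> arm_command(
  deltas=[
    [-0.003,0,0,0],
    [0,0,0,0],
    [0,0,0,0],
  ],
)

```text
time: 17.2
tool_pos: [582.3, -35.8, 72.0]
tcp_rot: [-1.571, 0.0, -1.122]
contact_force: [-0.0, -0.8, -0.4]
grip_width: 18.0
```

>>> arm_command(
  deltas=[
    [0.015,0,0,0],
    [0.02,0,0,0],
    [0,0,0,7.6],
    [0,0,0,7.6],
    [0,0,0,7.6],
  ],
)

```text
time: 17.7
tool_pos: [597.9, -68.9, 72.0]
tcp_rot: [-1.571, -0.0, -1.527]
contact_force: [-0.8, 0.1, -0.5]
grip_width: 18.1
```

>>> arm_command(
  deltas=[
    [0,0,0,7.6],
    [0,0,0,7.6],
    [0,0,0,0],
    [0,0,0,0],
  ],
)

```text
time: 18.1
tool_pos: [597.7, -68.1, 72.0]
tcp_rot: [-1.571, -0.0, -1.783]
contact_force: [0.4, -0.2, -0.1]
grip_width: 17.9
```

```bash
python3 st.py 38 -0.5 72; python3 ring.py 21 0
```

```text
t 18.10 tray xy [-27.4  -37.92] z 72.0 ang 0.1 grip 17.9 F [ 0.36 -0.21 -0.12]
move tool x -0.0655 y 0.0000 z -0.0373  twist 0.1
ring [-53.94  21.4    1.4 ]
```

>>> arm_command(
  deltas=[
    [0,0,-0.015,0],
    [0,0,-0.015,0],
    [0,0,-0.0075,0],
    [-0.006,0,0,0],
    [-0.012,0,0,0],
  ],
)

```text
time: 18.7
tool_pos: [565.5, -41.7, 72.5]
tcp_rot: [-1.57, -0.0, -1.786]
contact_force: [-0.2, 0.6, 1.1]
grip_width: 17.7
```

>>> arm_command(
  deltas=[
    [-0.012,0,0,0],
    [-0.012,0,0,0],
    [-0.012,0,0,0],
    [-0.008,0,0,0],
    [-0.003,0,0,0],
  ],
)

```text
time: 19.2
tool_pos: [574.9, 5.5, 72.2]
tcp_rot: [-1.571, -0.0, -1.784]
contact_force: [0.9, -0.6, 0.8]
grip_width: 18.0
```

>>> arm_command(
  deltas=[
    [0,0,0,0],
    [0,0,0,0],
    [0,0,0,0],
    [0,0,0,0],
    [0,0,0,0],
  ],
  claw=255,
)

```text
time: 19.7
tool_pos: [574.6, 4.0, 72.2]
tcp_rot: [-1.571, -0.0, -1.786]
contact_force: [-0.3, -0.3, -0.6]
grip_width: 0.4
```

```bash
python3 st.py 62 0; python3 ring.py 62 0
```

```text
t 19.70 tray xy [38.14 -0.04] z 72.2 ang -0.1 grip 0.4 F [-0.27 -0.27 -0.59]
move tool x -0.0239 y 0.0007 z -0.0001  twist -0.1
ring [-57.1   67.13   1.53]
net 0.67 [68.48 -1.71]
```

>>> arm_command(
  deltas=[
    [-0.006,0,0,0],
    [-0.007,0,0,0],
    [-0.007,0,0,0],
    [-0.007,0,0,0],
    [0,0,0,0],
  ],
)

```text
time: 20.3
tool_pos: [580.6, 32.0, 72.2]
tcp_rot: [-1.571, 0.0, -1.784]
contact_force: [0.7, 0.1, 0.1]
grip_width: 0.1
```

>>> arm_command(
  deltas=[
    [0,0,0,0],
    [0,0,0,0],
    [0,0,0,0],
    [0,-0.02,0,0],
    [0,-0.03,0,0],
  ],
)

```text
time: 20.8
tool_pos: [579.1, 30.5, 121.0]
tcp_rot: [-1.575, -0.001, -1.786]
contact_force: [2.3, 0.9, 0.9]
grip_width: 0.7
```

>>> arm_command(
  deltas=[
    [0.02,-0.02,0,0],
    [0.04,0,0,0],
    [0.04,0,0,0],
    [0.04,0,0,0],
    [0.02,0,0,0],
  ],
)

```text
time: 21.3
tool_pos: [545.5, -128.7, 142.4]
tcp_rot: [-1.57, -0.001, -1.788]
contact_force: [0.3, 0.0, -1.0]
grip_width: 0.7
```

>>> arm_command(
  deltas=[
    [0,0,0,0],
    [0,0,0,0],
    [0,0,0,0],
    [0,0,0,0],
  ],
)

```text
time: 21.7
tool_pos: [546.5, -124.5, 142.2]
tcp_rot: [-1.571, 0.0, -1.784]
contact_force: [0.6, -0.3, -0.0]
grip_width: 0.5
```

```bash
python3 st.py; python3 look.py c10
python3 - <<'E'
import cv2,numpy as np
from m import *
t=np.load("t.npy"); out=[]
for c in("side","top"):
    p=vision.capture(c); q=proj(p,t2w(t,[[60,0,60]]))[0].astype(int); n=45 if c=="side" else 40
    im=cv2.cvtColor(p["img"],4)[q[1]-n:q[1]+n,q[0]-n:q[0]+n]
    if c=="top": im=cv2.convertScaleAbs(im,alpha=1.8)
    out.append(cv2.resize(im,(400,400),interpolation=2))
    if c=="side":
        for n in("bolt","glue","offcut","driver"): print(n,[(round(d["confidence"],2),toworld(p,d["xyz"])) for d in vision.find_in(p,n)[:2]])
cv2.imwrite("pics/end.png",np.hstack(out))
E
```

```text
t 21.70 tray xy [-93.43   0.1 ] z 142.2 ang 0.1 grip 0.5 F [ 0.57 -0.32 -0.  ]
bolt [(0.48, array([489.07,  96.6 ,  75.65]))]
glue [(0.74, array([363.01, 388.9 ,  66.67])), (0.42, array([551.65, -15.16,  58.18]))]
offcut [(0.95, array([611.86, 423.44,  44.96]))]
driver [(0.49, array([ 518.49, -436.42,   20.75])), (0.38, array([608.26,  58.53,  31.57]))]
```

View pics/end.png

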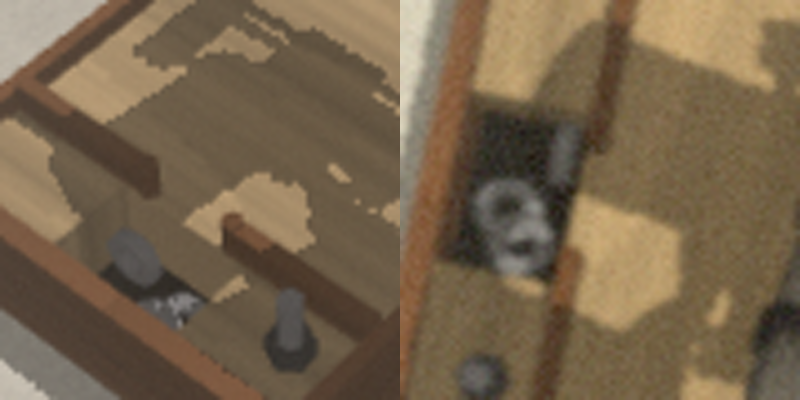

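The slot now holds all three rings: one on edge at (563,155) in the right half, two lying at (513,210) and (525,255). The tray floor is empty, the bolt is still standing, and the fingers are well clear. Handing in.

```bash
python3 -c "
from plant import job
print(job.close_job())"
```

```text
the job is handed in; nothing more can be done
None
```

I swept all three rings through the gate into the slot, one at a time: middle first, then the one at tray y≈57, then the one at y≈-62. Each was slid along the floor between slightly parted fingertips, then pushed through the gate with them closed.

**Last checks:**
- **Rings:** both cameras show all three in the slot, one standing on edge against the gate-side wall and two lying down. The standing one was judged from the pictures only; at 36 mm in a 56 mm deep slot it should sit below floor level. The tray floor is empty. The first two drops were seen in pictures before the next ring entered the gate.
- **Time and force:** the job took 21.7 s of arm time. The force readings returned with each move stayed under 3 N.
- **Things to leave alone:** the bolt, glue bottle and offcut were found within about 8 mm of where they started. The screwdriver read about 10 mm off, at low confidence (0.49). These are network estimates, good to about 4 mm. The arm touched none of these things.

**Disagreements:** the two cameras placed the rings up to about 5 mm apart at first, mostly because the side view also sees the rings' edges. My ring template read about 5 mm too far along x. Neither affected the result.

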